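Return the ink tray to the edge-inking machine

TASK

Put the steel ink tray with the green handle back into the dock of the edge-inking machine: flat on the two rails between the stops, with its end holding the yellow switch lever pressed down. Set it down gently rather than dropping it, let go of it, and leave the tray with the red handle where it is.

Things in the scene. Friction and masses are not known exactly. Their poses are not given: they have to be found in the camera images.
- ink_tray_handle (a point): Centre of the green handle bar of the ink tray, 62 mm above the tray's underside, over its middle. The tray: open steel box, 130 mm (x) by 90 (y) by 28 high, 0.3 to 0.6 kg, same either way round. The bar spans it along y at mid-length: 12 mm thick (x), 14 high, 90 long, on a post at each end. z up. Grip the bar from above, closing along x.
- spare_tray_handle (a point): The same point of the other tray, which has a red handle and is otherwise identical. Leave it where it is.
- seat (a point): Middle of the seat in the fixed dock, at the rails' top (34 mm above the bench), where the tray's underside rests, its length along this x, either way round. z up. Stops and cheeks rise 8 mm above the rails, 12 mm clear of the tray all round. From 112 mm off toward +x: switch housing, 14 mm above the rails. From 85 mm off toward +y: blue drive box, 63 mm above the rails, spindle to 85 mm.
- switch_lever (a joint): Yellow tray-switch lever, 55 mm long, between the rails, hinged 100 mm from the seat's middle toward its +x. 0 rad: free, its 32 mm wide roller end, 50 mm from the middle, about 19 mm above the rails. Grows as pressed down: about 0.36 with a tray flat on the rails, 0.45 at its stop. Weak spring, 0.6 N at the roller; the tray's weight holds it down.
Not all that is in view belongs to the job. What is shaped like the part that bears ink_tray_handle but brown or purple is not meant.

How it is judged:
At the end, for the whole second after the job is handed in: The green-handled tray lies still on the rails: handle within 22 mm of over the seat's middle, 56 to 68 mm above the rails' top, tilted less than 0.09 rad, its length within 0.22 rad of the seat's x axis, and the switch lever is held beyond 0.28 rad (value of joint switch_lever above 0.28 rad and horizontal distance between ink_tray_handle and seat below 0.022 m and z of ink_tray_handle in the frame of seat between 0.056 and 0.068 m and angle between ink_tray_handle's own z axis and vertical below 0.09 rad and angle between the x axis of ink_tray_handle and the x axis of seat, either way round below 0.22 rad and linear speed of ink_tray below 0.02 m/s); the robot touches nothing.
It fails at once if the tray with the red handle is moved more than 30 mm (distance of spare_tray_handle from where it was at the start of the episode above 0.03 m).
It fails at once if the ink tray is dropped onto the dock (faster than 0.6 m/s within 40 mm above the rails) (horizontal distance between ink_tray_handle and seat below 0.05 m and z of ink_tray_handle in the frame of seat below 0.102 m and linear speed of ink_tray above 0.6 m/s).
It also fails if it takes over 38 s, if anything falls off the work surface, if the arm or the gripper's body presses on something with over 40 N, if the wrist force passes 120 N, or if a joint passes its speed limit or range.

ROBOT

A 6-joint arm with a two-finger parallel gripper is mounted at the origin on the work surface. World frame = base frame: x ahead of the robot, y to its left, z up, the work surface at z = 0. Lengths are in m, angles in rad, forces in N, time in s.
With the tool pointing down it reaches from about 0.25 to 0.775 m from the base axis. Payload 4 kg.
Tool frame: the origin (TCP) lies at the very end of the fingers, on their centre line; the grasp point (between the pads) lies 19 mm behind it; y points along the fingers, x is the direction in which the jaws open and shut, and the axes are right-handed (so a half turn about y gives the same grasp; the last joint's range is limited). The gripper opens to 85 mm and grips with 20 to 120 N. Pads are 22 mm wide; open, the fingers measure 114 mm over their backs; the gripper's body (76 mm by 85 mm) begins 54 mm behind the grasp point. The pads swing forward as they close: fully open they stand 13 mm farther back than shut.
Start: joints at [-1.33, 0.087, 1.371, -0, 1.684, -0.103], TCP at [0.185, -0.518, 0.231] pointing down, gripper open.
Joint ranges: [-3.1, 3.1], [-0.76, 2.03], [0.27, 2.55], [-1.08, 4.22], [0.17, 2.65], [-2.57, 2.57]. Speed limits (rad/s): [2.79, 2.79, 3.14, 3.14, 3.14, 3.14].

INTERFACE

Orientations are given as [roll, pitch, yaw] about the fixed x, y, z axes, in that order (R = Rz(yaw) Ry(pitch) Rx(roll)).
In Python, from plant import telemetry, cams, finish_job, nets gives the robot as it stands.
- The arm moves only by the tool move_arm, never from a script. Its argument "rows" is a list of rows, each a list of 7 numbers: the turn, a rotation vector about the tool's x, y, z normalised to -1 to 1, where 1 is 45 degrees, then the shift along the tool's x, y, z normalised to -1 to 1, where 1 is 120 mm, then the opening, from -1 (shut) to 1 (fully open). In form: [[ax, ay, az, dx, dy, dz, hand], ...]. A call has 1 to 10 rows; each row is the pose to reach, as a shift and turn from the pose commanded when the call began, along the tool's axes at that moment; what a row does not reach only later rows make up. A row lasts 1/10 s, in which the tool goes at most 50 mm and 8.59 degrees, less where a joint would pass 70% of its speed; a pose out of reach is approached as far as the arm can. A call with a number of a shift or a turn outside -1 to 1 is refused whole. A call with a gripper value outside its range is refused whole. The fingers move at their own pace and stop on an object; "newtons" is the grip in N (left out, the last holds). Time passes only in rows, so rows that repeat a pose let the fingers close. It gives the time, the measured TCP pose, the force and the opening at its end, in the units of the state.
- telemetry.observe(): the state, without advancing time (a new reading comes with each control period).
- cams.snapshot(name): name is "side" or "top" or "wrist"; returns a dict with "img" (480x640x3 uint8, red, green, blue), "fx", "fy", "cx", "cy" (pixels), "cam_to_world" (4x4, takes a point from camera to world coordinates). Camera axes: x right, y up, looking along -z (the intrinsics and any distortion apply to the point x, -y, -z); pixel columns grow to the right and rows downward; lengths in m; the calibration is good to about 2 mm. A picture is of the moment at which its call begins. There is no depth.
- finish_job(): hands the job in, once; it reports no verdict.
Trained networks look in a picture, given as the dict that the camera call returned (one of the last four; its "shot" number tells which), for a name from the list of things; names that differ only in an ending like _2 or _b are one class to them, and where a whole thing is asked for, a point or a joint stands for the part that bears it (a point fixed in the world has none). Each returns a list of dicts, best first, with "confidence" (0 to 1); they miss things now and then, are a little off and sometimes report something else, mostly with a low value. They report only what shows in the picture. A call takes as long as a camera call. They do not tell look-alikes from the thing itself.
- nets.masks_of(picture, label): "region" (480x640 bool, what is visible of it).
- nets.pinpoint(picture, label): "at" ([x, y, z] in m, in world coordinates, good to about 4 mm: a listed point, or the origin of a listed thing).
The state is a dict: "clock": time; "joints": joint angles; "joint_vel": joint speeds; "effort": joint torques, N m; "ee_pos": TCP position; "ee_rot": TCP orientation; "ft_force": force on the tool from outside, world axes, zero at the start; "moment": the same for the moment, N m; "gripper_width": finger opening in m.
Only numpy, scipy, OpenCV 4.12 (cv2) and the standard library are available. Lean on these libraries where they do the work, as an engineer would, in place of code of your own. Each camera call takes 0.05 s, during which the arm holds its last target.

## Working session

There is one attempt and no reset: what is moved stays moved. The work goes in short steps, Python scripts to look and compute and a tool call to move; the robot and the scene stay as the last step left them, time stands still between calls to the robot, and variables do not carry over. Pictures are saved under pics/ and viewed, and the job is handed in when it is done.

Besides the shell and the picture viewer there is one more tool, called after "Emit:" by a JSON object that holds its "fn" and its "kwargs", one argument or row to a line. move_arm: Moves the arm, as the interface text tells. Its arguments: {"type":"object","properties":{"rows":{"type":"array"},"newtons":{"type":"number"}},"required":["rows"]}

```bash
ls; mkdir -p pics; python3 - <<'E'
from plant import telemetry, cams, nets
import cv2
s=telemetry.observe(); print(s)
for n in ["top","side","wrist"]:
    p=cams.snapshot(n); cv2.imwrite(f"pics/{n}0.png",p["img"][:,:,::-1])
    print(n,p["fx"],p["cx"],p["cy"],p["cam_to_world"].round(3).tolist(),[k for k in p])
    for l in ["ink_tray_handle","spare_tray_handle","seat","switch_lever"]:
        try: print(l,[(d["at"].round(3).tolist() if hasattr(d["at"],"round") else d["at"],round(d["confidence"],2)) for d in nets.pinpoint(p,l)])
        except Exception as e: print(l,e)
E
```

```text
pics
{'clock': 0.0, 'joints': array([-1.33007854e+00,  8.79856385e-02,  1.37229824e+00,  3.83778988e-05,
        1.68361253e+00, -1.03063015e-01]), 'joint_vel': array([-5.01842985e-05,  8.84632945e-04, -3.83874052e-04, -7.14922666e-04,
        6.45068226e-05,  1.73809198e-04]), 'effort': array([-5.69245276e-04, -3.51872671e+01, -3.13272500e+01, -1.91818544e-04,
        1.07044229e-02, -1.54621830e-05]), 'ee_pos': array([ 0.18528068, -0.517308  ,  0.23010008]), 'ee_rot': array([-1.57052137,  0.0022876 , -1.22701093]), 'ft_force': array([ 0.02400715, -0.43848308,  0.12173924]), 'moment': array([ 0.05143676, -0.04913666,  0.024909  ]), 'gripper_width': 0.0852992248248096}
top 576.70888084903 317.99038834695614 240.17134585553163 [[0.019, 0.997, -0.077, 0.41], [-1.0, 0.02, 0.012, -0.035], [0.014, 0.077, 0.997, 1.397], [0.0, 0.0, 0.0, 1.0]] ['img', 'fx', 'fy', 'cx', 'cy', 'cam_to_world', 'shot']
ink_tray_handle [([0.2925, -0.3498, 0.0611], 0.94), ([0.4763, -0.3385, 0.0615], 0.81), ([0.6627, -0.3475, 0.0595], 0.72), ([0.5396, -0.1184, 0.0601], 0.5)]
spare_tray_handle [([0.5434, -0.1201, 0.
[... 303 characters left out ...]
fx', 'fy', 'cx', 'cy', 'cam_to_world', 'shot']
ink_tray_handle [([0.4774, -0.3445, 0.0605], 0.91), ([0.2875, -0.3502, 0.0597], 0.78), ([0.6623, -0.3466, 0.0597], 0.67)]
spare_tray_handle [([0.541, -0.1185, 0.0621], 0.61)]
seat [([0.5642, 0.1723, 0.0347], 0.57)]
switch_lever it knows: ink_tray_handle, seat, spare_tray_handle
wrist 335.5290699630337 317.8231243805021 242.55734769125823 [[0.337, 0.903, 0.268, 0.254], [-0.942, 0.322, 0.096, -0.493], [0.0, -0.285, 0.958, 0.374], [0.0, 0.0, 0.0, 1.0]] ['img', 'fx', 'fy', 'cx', 'cy', 'cam_to_world', 'shot']
ink_tray_handle [([0.2874, -0.348, 0.0617], 0.61)]
spare_tray_handle []
seat []
switch_lever it knows: ink_tray_handle, seat, spare_tray_handle
```

View pics/top0.png

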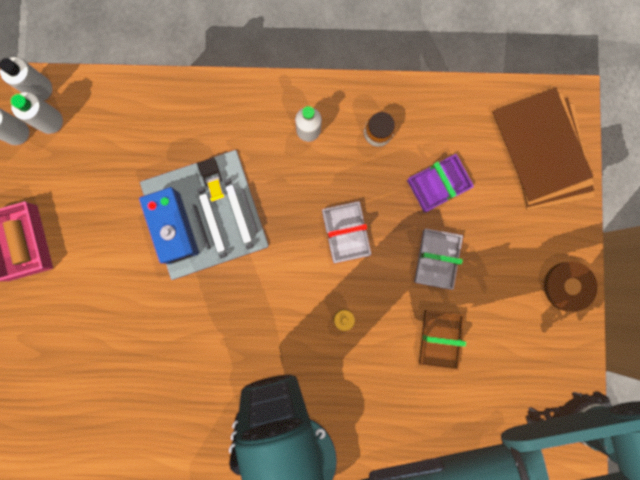

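View pics/side0.png

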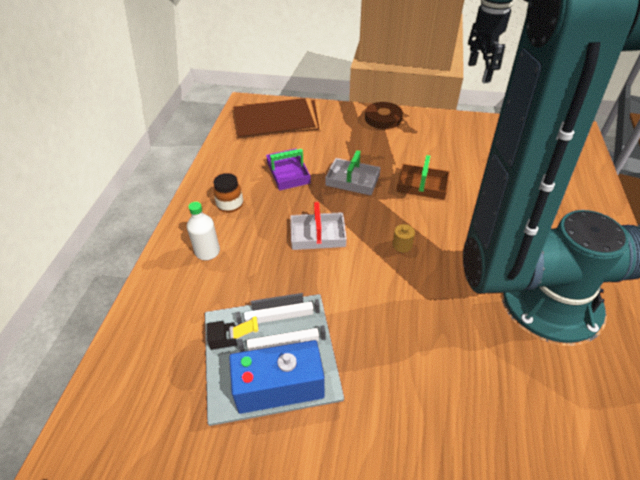

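```bash
cat > h.py <<'E'
import numpy as np, cv2
def cam(p):
    M=np.array(p["cam_to_world"]);return M[:3,:3],M[:3,3]
def ray2plane(p,uv,z):
    R,t=cam(p);uv=np.atleast_2d(uv).astype(float)
    d=np.c_[(uv[:,0]-p["cx"])/p["fx"],-(uv[:,1]-p["cy"])/p["fy"],-np.ones(len(uv))]@R.T
    return t+d*((z-t[2])/d[:,2])[:,None]
def proj(p,X):
    R,t=cam(p);c=(np.atleast_2d(X)-t)@R
    return np.c_[p["cx"]+p["fx"]*c[:,0]/-c[:,2],p["cy"]-p["fy"]*c[:,1]/-c[:,2]]
def axis(pts):
    q=pts[:,:2];m=q.mean(0);u,s,v=np.linalg.svd(q-m,full_matrices=False)
    return m,np.arctan2(v[0,1],v[0,0])%np.pi,s/np.sqrt(len(q))
E
python3 - <<'E'
from plant import cams,nets
from h import *
for n in ["top","side"]:
    p=cams.snapshot(n);im=p["img"]
    hsv=cv2.cvtColor(im,cv2.COLOR_RGB2HSV)
    g=(hsv[...,0]>45)&(hsv[...,0]<75)&(hsv[...,1]>110)&(hsv[...,2]>80)
    k,lab,st,ce=cv2.connectedComponentsWithStats(g.astype(np.uint8))
    for i in range(1,k):
        if st[i,4]<30: continue
        v,u=np.nonzero(lab==i);m,a,s=axis(ray2plane(p,np.c_[u,v],0.065))
        print(n,"green",ce[i].round(),st[i,4],m.round(4),"ang",a.round(3),"len",(s*3.46).round(3))
    w=(hsv[...,1]<40)&(hsv[...,2]>200)
    k,lab,st,ce=cv2.connectedComponentsWithStats(w.astype(np.uint8))
    for i in range(1,k):
        if st[i,4]<150 or st[i,4]>3000: continue
        v,u=np.nonzero(lab==i);m,a,s=axis(ray2plane(p,np.c_[u,v],0.034))
        print(n,"white",ce[i].round(),st[i,4],m.round(4),"ang",a.round(3),"len",(s*3.46).round(3))
    for d in nets.masks_of(p,"ink_tray_handle"):
        r=d["region"];v,u=np.nonzero(r)
        print(n,"mask",u.mean().round(),v.mean().round(),d["confidence"],cv2.minAreaRect(ray2plane(p,np.c_[u,v],0.02)[:,:2].astype(np.float32)))
    if n=="top":
        a=cv2.resize(im[140:380,400:490],None,fx=2.4,fy=2.4,interpolation=3)
        b=cv2.resize(im[140:284,130:280],None,fx=3.5,fy=4*.875,interpolation=3)
        H=max(a.shape[0],b.shape[0]);o=np.zeros((H,a.shape[1]+b.shape[1],3),np.uint8)
        o[:a.shape[0],:a.shape[1]]=a;o[:b.shape[0],a.shape[1]:]=b
        cv2.imwrite("pics/crop1.png",o[:,:,::-1]);print(o.shape)
    else: cv2.imwrite("pics/crop2.png",cv2.resize(im[130:430,190:460],None,fx=2,fy=2,interpolation=3)[:,:,::-1])
E
```

```text
top green [ 19. 102.] 204 [0.8247 0.6549] ang 0.926 len [0.041 0.027]
top green [308. 112.] 111 [ 0.8157 -0.0221] ang 0.123 len [0.025 0.024]
top green [444. 179.] 206 [ 0.6633 -0.3439] ang 0.51 len [0.093 0.014]
top green [164. 201.] 33 [0.5978 0.3067] ang 2.903 len [0.014 0.013]
top green [444. 258.] 188 [ 0.4778 -0.3442] ang 1.401 len [0.091 0.011]
top green [445. 341.] 224 [ 0.2879 -0.3467] ang 1.46 len [0.093 0.012]
top white [15. 76.] 246 [0.8985 0.6849] ang 1.984 len [0.065 0.039]
top white [ 27. 111.] 248 [0.8128 0.652 ] ang 2.044 len [0.065 0.038]
top white [306. 124.] 240 [ 0.7958 -0.0175] ang 1.246 len [0.05 0.03]
top white [238. 214.] 433 [0.5747 0.1398] ang 0.346 len [0.14  0.017]
top white [212. 223.] 407 [0.5516 0.2013] ang 0.347 len [0.14  0.016]
top white [342. 214.] 190 [ 0.5787 -0.1084] ang 1.959 len [0.056 0.021]
top white [349. 244.] 380 [ 0.5086 -0.125 ] ang 1.501 len [0.057 0.04 ]
top mask 437.0 259.0 0.97 ((0.4763147234916687, -0.3423328399658203), (0.10666315257549286, 0.13626283407211304), 79.04071044921875)
top mask 441.0 340.0 0.86 ((0.2855198383331299, -0
[... 871 characters left out ...]
.06  0.027]
side white [264. 313.] 1152 [0.6067 0.1518] ang 0.234 len [0.22  0.033]
side white [284. 338.] 696 [0.5527 0.2032] ang 0.328 len [0.143 0.023]
side white [287. 362.] 185 [0.5352 0.2536] ang 1.248 len [0.032 0.03 ]
side white [336. 385.] 209 [0.4372 0.2853] ang 1.912 len [0.056 0.014]
side mask 289.0 169.0 0.95 ((0.6569603681564331, -0.338571161031723), (0.10624880343675613, 0.1650831550359726), 25.193737030029297)
side mask 423.0 181.0 0.77 ((0.28754380345344543, -0.36464041471481323), (0.17478863894939423, 0.13018301129341125), 83.82138061523438)
side mask 353.0 175.0 0.73 ((0.47656092047691345, -0.3533753454685211), (0.18283070623874664, 0.13917545974254608), 79.81808471679688)
```

View pics/crop1.png

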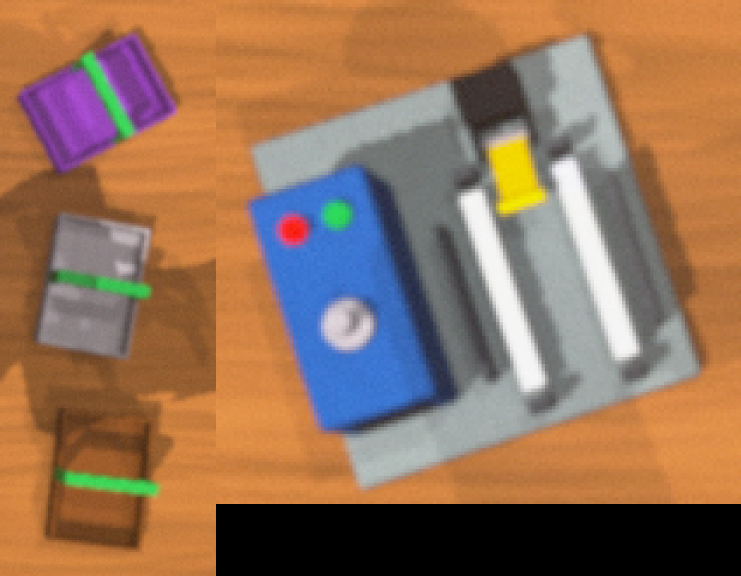

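View pics/crop2.png

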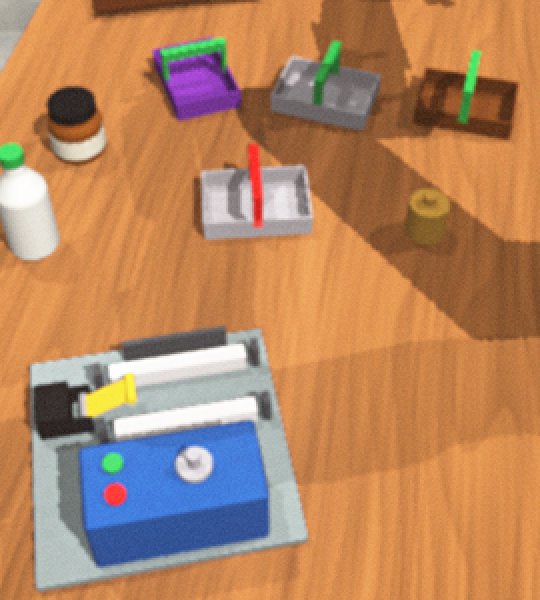

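```bash
cat >> h.py <<'E'
from scipy.spatial.transform import Rotation as Ro
def plan(x,y,z,yaw,verbose=True):
    from plant import telemetry
    s=telemetry.observe();R0=Ro.from_euler('xyz',s["ee_rot"])
    R1=Ro.from_euler('xyz',[-np.pi/2,0,yaw])
    d=R0.inv().apply(np.array([x,y,z])-s["ee_pos"])/0.12
    r=(R0.inv()*R1).as_rotvec()/(np.pi/4)
    print("t",round(s["clock"],2),"pos",s["ee_pos"].round(4),"rot",s["ee_rot"].round(3),"F",s["ft_force"].round(2),"w",round(s["gripper_width"],4),"q6",s["joints"][5].round(2))
    print("turn",r.round(3),"shift",d.round(3))
E
python3 -c "
from h import *
plan(0.28,-0.46,0.2,-0.88);plan(0.477,-0.343,0.17,-0.18)"
```

```text
t 0.8 pos [ 0.1854 -0.5178  0.2314] rot [-1.571 -0.    -1.227] F [-0.17 -1.12 -0.04] w 0.0855 q6 -0.1
turn [ 0.    -0.442  0.   ] shift [-0.188  0.262  0.905]
t 0.8 pos [ 0.1854 -0.5178  0.2314] rot [-1.571 -0.    -1.227] F [-0.17 -1.12 -0.04] w 0.0855 q6 -0.1
turn [ 0.    -1.333  0.   ] shift [-0.553  0.511  2.779]
```

Emit:
{"fn": "move_arm", "kwargs": {
  "rows": [
    [0, -0.15, 0, -0.06, 0.09, 0.3, 1],
    [0, -0.3, 0, -0.13, 0.18, 0.6, 1],
    [0, -0.44, 0, -0.19, 0.26, 0.9, 1],
    [0, -0.44, 0, -0.19, 0.26, 0.9, 1]
  ]
}}

```text
clock: 1.2
ee_pos: [0.2822, -0.457, 0.1985]
ee_rot: [-1.568, 0.003, -0.875]
ft_force: [-0.8, 0.0, 0.6]
gripper_width: 0.0854
```

```bash
python3 -c "
from h import *
plan(0.375,-0.40,0.18,-0.5)"
```

```text
t 1.2 pos [ 0.2822 -0.457   0.1985] rot [-1.568  0.003 -0.875] F [-0.83  0.02  0.62] w 0.0854 q6 -0.25
turn [-0.004 -0.477 -0.003] shift [0.132 0.156 0.898]
```

Emit:
{"fn": "move_arm", "kwargs": {
  "rows": [
    [0, -0.16, 0, 0.04, 0.05, 0.3, 1],
    [0, -0.32, 0, 0.09, 0.1, 0.6, 1],
    [0, -0.48, 0, 0.13, 0.15, 0.9, 1],
    [0, -0.48, 0, 0.13, 0.15, 0.9, 1]
  ]
}}

```text
clock: 1.6
ee_pos: [0.375, -0.4012, 0.1813]
ee_rot: [-1.569, 0.001, -0.499]
ft_force: [0.2, -0.9, -0.2]
gripper_width: 0.0855
```

```bash
python3 -c "
from h import *
plan(0.477,-0.343,0.17,-0.18)"
```

```text
t 1.6 pos [ 0.375  -0.4012  0.1813] rot [-1.569e+00  1.000e-03 -4.990e-01] F [ 0.17 -0.9  -0.21] w 0.0855 q6 -0.42
turn [-0.003 -0.406 -0.   ] shift [0.515 0.095 0.832]
```

Emit:
{"fn": "move_arm", "kwargs": {
  "rows": [
    [0, -0.14, 0, 0.17, 0.03, 0.28, 1],
    [0, -0.27, 0, 0.34, 0.06, 0.55, 1],
    [0, -0.4, 0, 0.515, 0.1, 0.83, 1],
    [0, -0.405, 0, 0.515, 0.1, 0.83, 1],
    [0, -0.405, 0, 0.515, 0.1, 0.83, 1]
  ]
}}

```text
clock: 2.1
ee_pos: [0.4746, -0.3465, 0.1701]
ee_rot: [-1.572, 0.001, -0.187]
ft_force: [-0.5, 0.1, -1.1]
gripper_width: 0.0855
```

```bash
python3 - <<'E'
from plant import cams,nets
from h import *
p=cams.snapshot("wrist");im=p["img"]
hsv=cv2.cvtColor(im,cv2.COLOR_RGB2HSV)
g=(hsv[...,0]>45)&(hsv[...,0]<75)&(hsv[...,1]>110)&(hsv[...,2]>60)
k,lab,st,ce=cv2.connectedComponentsWithStats(g.astype(np.uint8))
for i in range(1,k):
    if st[i,4]<100: continue
    v,u=np.nonzero(lab==i);m,a,s=axis(ray2plane(p,np.c_[u,v],0.065))
    print("green",ce[i].round(),st[i],m.round(4),"ang",a.round(3),"len",(s*3.46).round(3))
print([(d["at"],d["confidence"]) for d in nets.pinpoint(p,"ink_tray_handle")])
cv2.imwrite("pics/w2.png",im[:,:,::-1])
plan(0.477,-0.343,0.043,-0.18)
E
```

```text
green [568. 187.] [ 487  146  148   91 3915] [ 0.6623 -0.3406] ang 0.486 len [0.099 0.028]
green [323. 229.] [ 315  171   16  117 1675] [ 0.48   -0.3383] ang 1.403 len [0.09  0.011]
green [ 95. 279.] [  64  217   77  120 3372] [ 0.2939 -0.3449] ang 1.447 len [0.098 0.034]
[([0.2893, -0.3483, 0.0566], 0.96), ([0.6664, -0.3459, 0.0599], 0.95), ([0.4806, -0.3449, 0.0643], 0.66)]
t 2.2 pos [ 0.4739 -0.3472  0.1705] rot [-1.572  0.    -0.189] F [-0.4  -1.2  -0.65] w 0.0858 q6 -0.54
turn [ 0.001 -0.011 -0.   ] shift [0.019 1.062 0.04 ]
```

View pics/w2.png

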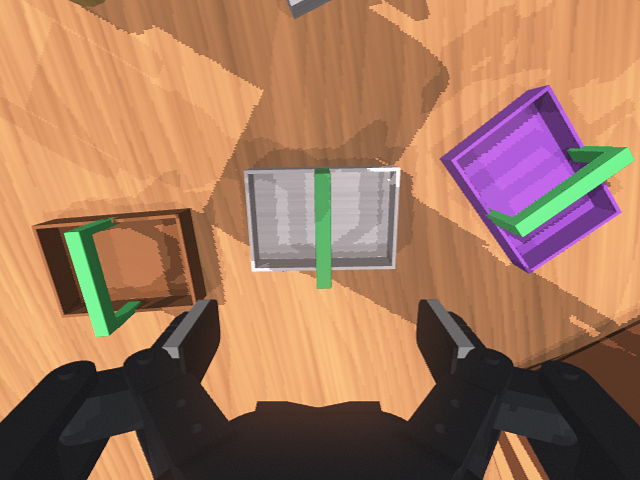

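Emit:
{"fn": "move_arm", "kwargs": {
  "rows": [
    [0, -0.015, 0, 0.02, 0.15, 0.03, 1],
    [0, -0.015, 0, 0.035, 0.35, 0.05, 1],
    [0, -0.015, 0, 0.035, 0.55, 0.05, 1],
    [0, -0.015, 0, 0.035, 0.7, 0.05, 1],
    [0, -0.015, 0, 0.035, 0.7, 0.05, 1]
  ]
}}

```text
clock: 2.7
ee_pos: [0.4772, -0.3407, 0.083]
ee_rot: [-1.568, 0.006, -0.178]
ft_force: [-0.0, 0.3, -0.4]
gripper_width: 0.0853
```

```bash
python3 -c "
from h import *
plan(0.479,-0.342,0.043,-0.175)"
```

```text
t 2.7 pos [ 0.4772 -0.3407  0.083 ] rot [-1.568  0.006 -0.178] F [-0.02  0.33 -0.35] w 0.0853 q6 -0.54
turn [-0.004 -0.003 -0.007] shift [ 0.019  0.334 -0.009]
```

Emit:
{"fn": "move_arm", "kwargs": {
  "rows": [
    [0, 0, 0, 0.01, 0.15, 0, 1],
    [0, 0, 0, 0.01, 0.33, 0, 1],
    [0, 0, 0, 0.01, 0.33, 0, 1],
    [0, 0, 0, 0.01, 0.33, 0, 1]
  ],
  "newtons": 50
}}

```text
clock: 3.1
ee_pos: [0.4811, -0.342, 0.0477]
ee_rot: [-1.572, -0.001, -0.176]
ft_force: [-0.4, 0.1, 0.6]
gripper_width: 0.0852
```

```bash
python3 - <<'E'
from plant import cams
from h import *
plan(0.479,-0.342,0.043,-0.175)
p=cams.snapshot("wrist");cv2.imwrite("pics/w3.png",p["img"][:,:,::-1])
plan(0.479,-0.342,0.043,-0.175)
E
```

```text
t 3.1 pos [ 0.4811 -0.342   0.0477] rot [-1.572e+00 -1.000e-03 -1.760e-01] F [-0.43  0.07  0.65] w 0.0852 q6 -0.54
turn [ 0.001 -0.001  0.001] shift [-0.017  0.039 -0.003]
t 3.15 pos [ 0.4817 -0.3423  0.0485] rot [-1.572 -0.002 -0.176] F [1.02 0.64 1.07] w 0.0861 q6 -0.54
turn [ 0.002 -0.001  0.003] shift [-0.023  0.045 -0.002]
```

View pics/w3.png

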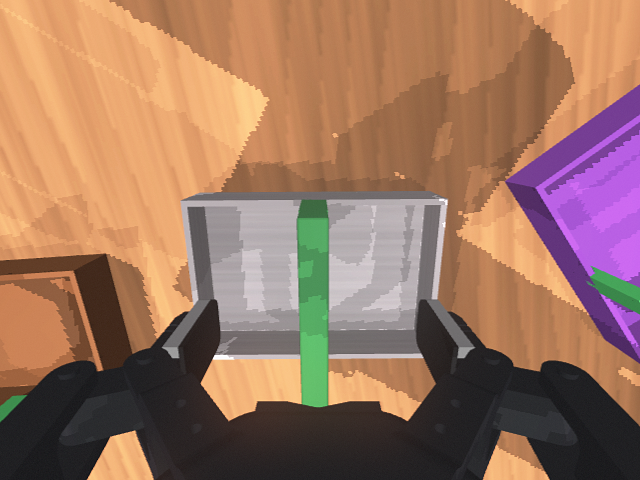

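Emit:
{"fn": "move_arm", "kwargs": {
  "rows": [
    [0, 0, 0, -0.02, 0.035, 0, 1],
    [0, 0, 0, -0.02, 0.035, 0, 0.2],
    [0, 0, 0, -0.02, 0.035, 0, -0.4],
    [0, 0, 0, -0.02, 0.035, 0, -0.7],
    [0, 0, 0, -0.02, 0.035, 0, -1],
    [0, 0, 0, -0.02, 0.035, 0, -1],
    [0, 0, 0, -0.02, 0.035, 0, -1],
    [0, 0, 0, -0.02, 0.035, 0, -1],
    [0, 0, 0, -0.02, 0.035, 0, -1],
    [0, 0, 0, -0.02, 0.035, 0, -1]
  ],
  "newtons": 50
}}

```text
clock: 4.15
ee_pos: [0.4793, -0.3408, 0.0426]
ee_rot: [-1.571, -0.001, -0.175]
ft_force: [0.5, 0.3, 0.8]
gripper_width: 0.011
```

Emit:
{"fn": "move_arm", "kwargs": {
  "rows": [
    [0, 0, 0, 0, -0.05, 0, -1],
    [0, 0, 0, 0, -0.15, 0, -1],
    [0, 0, 0, 0, -0.3, 0, -1],
    [0, 0, 0, 0, -0.45, 0, -1],
    [0, 0, 0, 0, -0.6, 0, -1],
    [0, 0, 0, 0, -0.75, 0, -1],
    [0, 0, 0, 0, -0.9, 0, -1],
    [0, 0, 0, 0, -1, 0, -1],
    [0, 0, 0, 0, -1, 0, -1]
  ]
}}

```text
clock: 5.05
ee_pos: [0.4797, -0.3414, 0.165]
ee_rot: [-1.573, -0.004, -0.175]
ft_force: [0.1, 0.8, -4.2]
gripper_width: 0.0114
```

```bash
python3 - <<'E'
from plant import cams
from h import *
p=cams.snapshot("wrist");q=cams.snapshot("side")
cv2.imwrite("pics/w4.png",np.hstack([cv2.resize(p["img"],(400,300)),cv2.resize(q["img"],(400,300))])[:,:,::-1])
plan(0.50,-0.225,0.18,-0.05)
E
```

```text
t 5.15 pos [ 0.4786 -0.3405  0.1619] rot [-1.571e+00  1.000e-03 -1.750e-01] F [ 0.37  0.42 -4.3 ] w 0.011 q6 -0.54
turn [-0.    -0.159 -0.001] shift [ 0.008 -0.151  0.979]
```

View pics/w4.png

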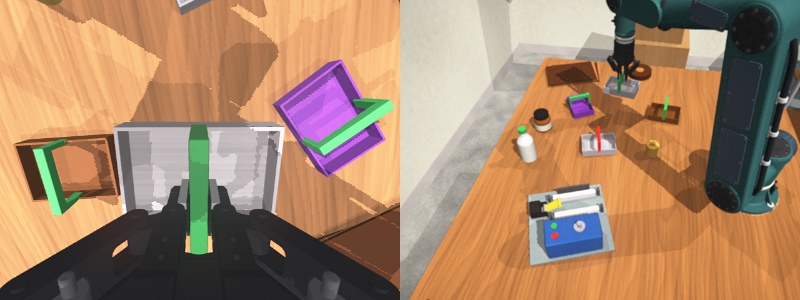

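Emit:
{"fn": "move_arm", "kwargs": {
  "rows": [
    [0, -0.01, 0, 0, -0.01, 0.06, -1],
    [0, -0.03, 0, 0, -0.03, 0.18, -1],
    [0, -0.06, 0, 0, -0.06, 0.36, -1],
    [0, -0.09, 0, 0, -0.09, 0.56, -1],
    [0, -0.12, 0, 0, -0.12, 0.76, -1],
    [0, -0.15, 0, 0, -0.15, 0.97, -1]
  ]
}}

```text
clock: 5.75
ee_pos: [0.499, -0.2237, 0.1799]
ee_rot: [-1.57, 0.001, -0.055]
ft_force: [1.4, 0.1, -3.2]
gripper_width: 0.0111
```

```bash
python3 -c "
from h import *
plan(0.525,-0.11,0.18,0.09)"
```

```text
t 5.75 pos [ 0.499  -0.2237  0.1799] rot [-1.57e+00  1.00e-03 -5.50e-02] F [ 1.44  0.09 -3.19] w 0.0111 q6 -0.47
turn [-0.002 -0.184 -0.001] shift [ 0.165 -0.     0.958]
```

Emit:
{"fn": "move_arm", "kwargs": {
  "rows": [
    [0, -0.03, 0, 0.03, 0, 0.17, -1],
    [0, -0.07, 0, 0.06, 0, 0.36, -1],
    [0, -0.11, 0, 0.1, 0, 0.56, -1],
    [0, -0.15, 0, 0.13, 0, 0.76, -1],
    [0, -0.18, 0, 0.165, 0, 0.96, -1]
  ]
}}

```text
clock: 6.25
ee_pos: [0.525, -0.1097, 0.1798]
ee_rot: [-1.57, 0.001, 0.087]
ft_force: [-0.0, -0.7, -4.4]
gripper_width: 0.0114
```

```bash
python3 -c "
from h import *
plan(0.545,0.005,0.18,0.22)"
```

```text
t 6.25 pos [ 0.525  -0.1097  0.1798] rot [-1.57e+00  1.00e-03  8.70e-02] F [-0.02 -0.68 -4.44] w 0.0114 q6 -0.4
turn [-0.001 -0.169 -0.001] shift [ 0.25  -0.001  0.938]
```

Emit:
{"fn": "move_arm", "kwargs": {
  "rows": [
    [0, -0.03, 0, 0.04, 0, 0.17, -1],
    [0, -0.07, 0, 0.09, 0, 0.36, -1],
    [0, -0.1, 0, 0.15, 0, 0.56, -1],
    [0, -0.14, 0, 0.2, 0, 0.76, -1],
    [0, -0.17, 0, 0.25, 0, 0.94, -1]
  ]
}}

```text
clock: 6.75
ee_pos: [0.545, 0.0053, 0.1798]
ee_rot: [-1.57, 0.001, 0.221]
ft_force: [0.9, 0.4, -4.8]
gripper_width: 0.0113
```

```bash
python3 -c "
from h import *
plan(0.561,0.115,0.16,0.346)"
```

```text
t 6.75 pos [0.545  0.0053 0.1798] rot [-1.57e+00  1.00e-03  2.21e-01] F [ 0.94  0.4  -4.83] w 0.0113 q6 -0.32
turn [-0.002 -0.159 -0.001] shift [0.331 0.165 0.862]
```

Emit:
{"fn": "move_arm", "kwargs": {
  "rows": [
    [0, -0.03, 0, 0.06, 0.02, 0.15, -1],
    [0, -0.07, 0, 0.12, 0.05, 0.32, -1],
    [0, -0.1, 0, 0.19, 0.09, 0.5, -1],
    [0, -0.13, 0, 0.26, 0.13, 0.68, -1],
    [0, -0.16, 0, 0.31, 0.16, 0.8, -1],
    [0, -0.16, 0, 0.33, 0.165, 0.86, -1]
  ]
}}

```text
clock: 7.35
ee_pos: [0.5612, 0.1141, 0.1594]
ee_rot: [-1.57, 0.002, 0.347]
ft_force: [-0.2, -0.5, -4.2]
gripper_width: 0.0113
```

```bash
python3 -c "
from h import *
plan(0.5635,0.170,0.15,0.346)"
```

```text
t 7.35 pos [0.5612 0.1141 0.1594] rot [-1.57   0.002  0.347] F [-0.17 -0.54 -4.19] w 0.0113 q6 -0.25
turn [-0.001  0.001 -0.003] shift [0.176 0.078 0.432]
```

Emit:
{"fn": "move_arm", "kwargs": {
  "rows": [
    [0, 0, 0, 0.04, 0.02, 0.1, -1],
    [0, 0, 0, 0.1, 0.04, 0.25, -1],
    [0, 0, 0, 0.15, 0.06, 0.37, -1],
    [0, 0, 0, 0.175, 0.08, 0.43, -1],
    [0, 0, 0, 0.175, 0.08, 0.43, -1],
    [0, 0, 0, 0.175, 0.08, 0.43, -1]
  ]
}}

```text
clock: 7.95
ee_pos: [0.5645, 0.1673, 0.1508]
ee_rot: [-1.572, 0.001, 0.344]
ft_force: [-0.4, -1.0, -3.6]
gripper_width: 0.0111
```

```bash
python3 - <<'E'
from plant import cams,nets
from h import *
for n in ["wrist","top","side"]:
    p=cams.snapshot(n);im=p["img"]
    hsv=cv2.cvtColor(im,cv2.COLOR_RGB2HSV)
    g=(hsv[...,0]>45)&(hsv[...,0]<75)&(hsv[...,1]>110)&(hsv[...,2]>60)
    k,lab,st,ce=cv2.connectedComponentsWithStats(g.astype(np.uint8))
    print(n,[(ce[i].round().tolist(),int(st[i,4])) for i in range(1,k) if st[i,4]>30])
    print([(d["at"],d["confidence"]) for d in nets.pinpoint(p,"seat")],[(d["at"],d["confidence"]) for d in nets.pinpoint(p,"ink_tray_handle")])
    if n=="wrist": a=im
    if n=="side": b=cv2.resize(im[220:440,170:380],None,fx=2,fy=2)
cv2.imwrite("pics/w5.png",np.hstack([cv2.resize(a,(380,285)),cv2.resize(b,(380,285))])[:,:,::-1])
plan(0.5635,0.170,0.078,0.346)
E
```

```text
wrist [([457.0, 60.0], 1120), ([318.0, 311.0], 5485)]
[] [([0.5637, 0.1672, 0.17], 0.63)]
top [([20.0, 102.0], 219), ([308.0, 112.0], 110), ([444.0, 179.0], 202), ([232.0, 206.0], 53), ([445.0, 341.0], 220)]
[] [([0.5602, 0.1693, 0.1679], 0.89), ([0.6621, -0.3429, 0.0601], 0.86), ([0.2925, -0.348, 0.0603], 0.7)]
side [([424.0, 173.0], 156), ([195.0, 208.0], 120), ([277.0, 288.0], 297), ([246.0, 361.0], 69)]
[([0.5638, 0.1723, 0.0324], 0.56)] [([0.563, 0.1658, 0.1676], 0.81), ([0.2866, -0.3496, 0.0603], 0.66)]
t 8.4 pos [0.5646 0.1675 0.151 ] rot [-1.571 -0.     0.343] F [-0.12  0.03 -4.7 ] w 0.0112 q6 -0.15
turn [ 0.    -0.003  0.   ] shift [-0.002  0.608  0.023]
```

View pics/w5.png

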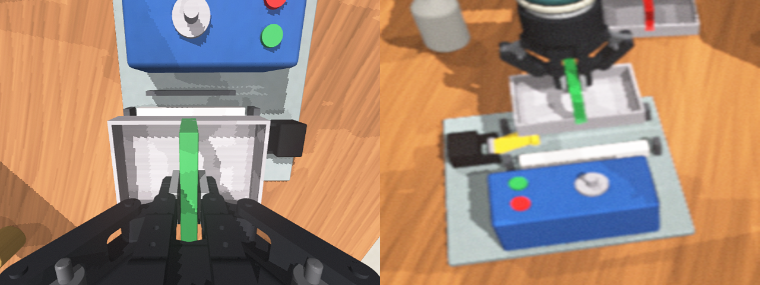

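Emit:
{"fn": "move_arm", "kwargs": {
  "rows": [
    [0, 0, 0, -0.005, 0.04, 0.02, -1],
    [0, 0, 0, -0.005, 0.1, 0.02, -1],
    [0, 0, 0, -0.005, 0.17, 0.02, -1],
    [0, 0, 0, -0.005, 0.24, 0.02, -1],
    [0, 0, 0, -0.005, 0.3, 0.02, -1],
    [0, 0, 0, -0.005, 0.36, 0.02, -1],
    [0, 0, 0, -0.005, 0.42, 0.02, -1],
    [0, 0, 0, -0.005, 0.42, 0.02, -1]
  ]
}}

```text
clock: 9.2
ee_pos: [0.5622, 0.1696, 0.0988]
ee_rot: [-1.57, 0.003, 0.344]
ft_force: [-0.0, 0.3, -5.4]
gripper_width: 0.011
```

```bash
python3 - <<'E'
from plant import cams,nets
from h import *
for n in ["wrist","side"]:
    p=cams.snapshot(n);im=p["img"]
    print([(d["at"],d["confidence"]) for d in nets.pinpoint(p,"ink_tray_handle")][:3])
    if n=="wrist": a=im
    if n=="side": b=cv2.resize(im[220:440,170:380],None,fx=2,fy=2)
cv2.imwrite("pics/w6.png",np.hstack([cv2.resize(a,(380,285)),cv2.resize(b,(380,285))])[:,:,::-1])
plan(0.5635,0.170,0.077,0.346)
E
```

```text
[([0.5631, 0.1655, 0.1162], 0.82)]
[([0.5618, 0.1686, 0.1175], 0.63), ([0.2877, -0.3443, 0.0582], 0.61)]
t 9.4 pos [0.5636 0.1699 0.1011] rot [-1.571e+00 -1.000e-03  3.440e-01] F [-0.08  0.63 -3.79] w 0.0108 q6 -0.15
turn [ 0.    -0.003  0.001] shift [-0.001  0.201  0.001]
```

View pics/w6.png

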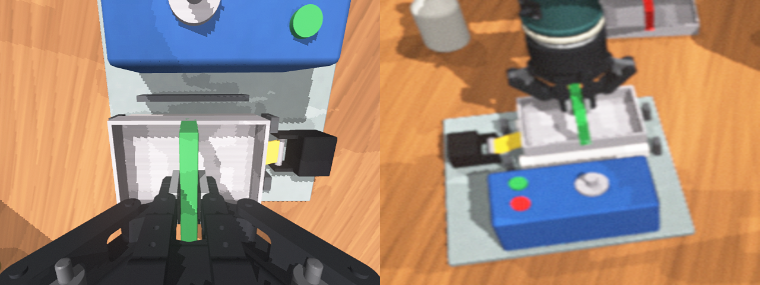

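Emit:
{"fn": "move_arm", "kwargs": {
  "rows": [
    [0, 0, 0, 0, 0.03, 0, -1],
    [0, 0, 0, 0, 0.06, 0, -1],
    [0, 0, 0, 0, 0.09, 0, -1],
    [0, 0, 0, 0, 0.12, 0, -1],
    [0, 0, 0, 0, 0.15, 0, -1],
    [0, 0, 0, 0, 0.17, 0, -1],
    [0, 0, 0, 0, 0.17, 0, -1]
  ]
}}

```text
clock: 10.1
ee_pos: [0.5629, 0.1698, 0.0795]
ee_rot: [-1.571, 0.001, 0.344]
ft_force: [-0.5, 0.4, -3.3]
gripper_width: 0.0111
```

Emit:
{"fn": "move_arm", "kwargs": {
  "rows": [
    [0, 0, 0, 0, 0.01, 0, -1],
    [0, 0, 0, 0, 0.02, 0, -1],
    [0, 0, 0, 0, 0.02, 0, -1]
  ]
}}

```text
clock: 10.4
ee_pos: [0.5632, 0.1699, 0.0777]
ee_rot: [-1.571, -0.0, 0.344]
ft_force: [-0.1, -0.3, -3.4]
gripper_width: 0.0111
```

Emit:
{"fn": "move_arm", "kwargs": {
  "rows": [
    [0, 0, 0, 0, 0.01, 0, -1],
    [0, 0, 0, 0, 0.01, 0, -1]
  ]
}}

```text
clock: 10.6
ee_pos: [0.5633, 0.1699, 0.0766]
ee_rot: [-1.571, -0.0, 0.344]
ft_force: [-0.3, -0.3, -4.2]
gripper_width: 0.0113
```

Emit:
{"fn": "move_arm", "kwargs": {
  "rows": [
    [0, 0, 0, 0, 0.01, 0, -1],
    [0, 0, 0, 0, 0.01, 0, -1]
  ]
}}

```text
clock: 10.8
ee_pos: [0.5633, 0.1699, 0.0765]
ee_rot: [-1.571, -0.001, 0.344]
ft_force: [-2.3, -0.9, 3.1]
gripper_width: 0.0112
```

```bash
python3 - <<'E'
from plant import cams,nets
from h import *
for n in ["wrist","side"]:
    p=cams.snapshot(n);im=p["img"]
    print([(d["at"],d["confidence"]) for d in nets.pinpoint(p,"ink_tray_handle")][:3])
    if n=="wrist": a=im
    if n=="side": b=cv2.resize(im[260:380,190:350],None,fx=3,fy=3,interpolation=3)
cv2.imwrite("pics/w7.png",np.hstack([cv2.resize(a,(320,360)),b])[:,:,::-1])
plan(0.5635,0.170,0.077,0.346)
E
```

```text
[([0.5625, 0.1714, 0.0972], 0.57)]
[([0.5601, 0.165, 0.0943], 0.59)]
t 11.0 pos [0.5634 0.1699 0.0765] rot [-1.571e+00 -1.000e-03  3.440e-01] F [-4.12 -1.74  5.71] w 0.0111 q6 -0.15
turn [ 0.    -0.003  0.001] shift [ 0.001 -0.004  0.001]
```

View pics/w7.png

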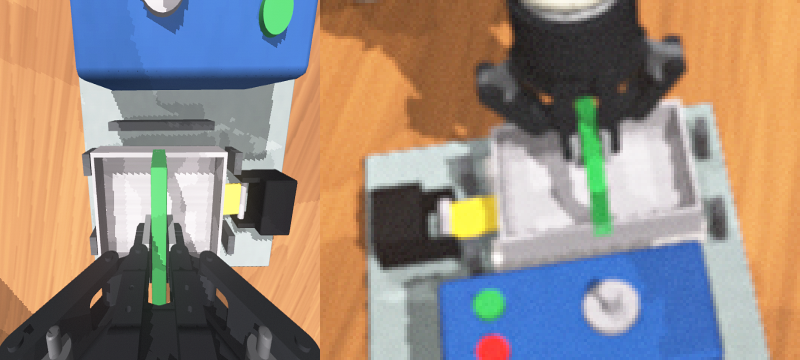

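Emit:
{"fn": "move_arm", "kwargs": {
  "rows": [
    [0, 0, 0, 0, 0, 0, -0.6],
    [0, 0, 0, 0, 0, 0, -0.4],
    [0, 0, 0, 0, 0, 0, -0.1],
    [0, 0, 0, 0, 0, 0, 0.2],
    [0, 0, 0, 0, 0, 0, 0.4],
    [0, 0, 0, 0, 0, 0, 0.4],
    [0, 0, 0, 0, 0, 0, 0.4]
  ]
}}

```text
clock: 11.7
ee_pos: [0.5632, 0.1698, 0.0752]
ee_rot: [-1.571, 0.0, 0.344]
ft_force: [0.6, -0.3, 0.4]
gripper_width: 0.06
```

```bash
python3 - <<'E'
from plant import cams,nets
from h import *
for n in ["wrist","side"]:
    p=cams.snapshot(n);im=p["img"]
    print([(d["at"],d["confidence"]) for d in nets.pinpoint(p,"ink_tray_handle")][:3])
    if n=="wrist": a=im
    if n=="side": b=cv2.resize(im[260:380,190:350],None,fx=3,fy=3,interpolation=3)
cv2.imwrite("pics/w8.png",np.hstack([cv2.resize(a,(320,360)),b])[:,:,::-1])
plan(0.5635,0.170,0.18,0.346)
E
```

```text
[([0.5624, 0.1701, 0.0914], 0.96)]
[([0.5641, 0.1678, 0.0966], 0.98)]
t 11.9 pos [0.5632 0.1698 0.0753] rot [-1.571 -0.     0.344] F [0.37 0.51 0.01] w 0.0597 q6 -0.15
turn [ 0.    -0.003  0.   ] shift [ 0.003 -0.873  0.   ]
```

View pics/w8.png

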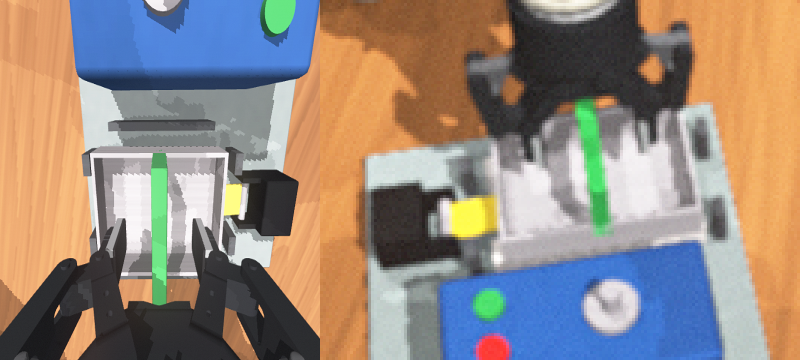

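Released: the tray sits between the stops and the fingers are clear of the bar. I'll raise the arm straight up.

Emit:
{"fn": "move_arm", "kwargs": {
  "rows": [
    [0, 0, 0, 0, -0.1, 0, 0.4],
    [0, 0, 0, 0, -0.25, 0, 0.4],
    [0, 0, 0, 0, -0.45, 0, 0.4],
    [0, 0, 0, 0, -0.7, 0, 0.4],
    [0, 0, 0, 0, -1, 0, 0.4],
    [0, 0, 0, 0, -1, 0, 0.4]
  ]
}}

```text
clock: 12.5
ee_pos: [0.5663, 0.1705, 0.2036]
ee_rot: [-1.573, -0.014, 0.344]
ft_force: [-0.3, -0.4, 1.5]
gripper_width: 0.0596
```

Emit:
{"fn": "move_arm", "kwargs": {
  "rows": [
    [0, 0, 0, 0, -0.2, -0.3, 0.4],
    [0, 0, 0, 0, -0.3, -0.6, 0.4],
    [0, 0, 0, 0, -0.5, -0.9, 0.4],
    [0, 0, 0, 0, -0.5, -1, 0.4],
    [0, 0, 0, 0, -0.5, -1, 0.4]
  ]
}}

```text
clock: 13.0
ee_pos: [0.6042, 0.0554, 0.2558]
ee_rot: [-1.571, -0.001, 0.341]
ft_force: [0.3, 0.8, -0.4]
gripper_width: 0.0598
```

```bash
python3 - <<'E'
from plant import cams,nets
from h import *
o=[]
for n in ["wrist","top","side"]:
    p=cams.snapshot(n);im=p["img"]
    print(n,[(d["at"],d["confidence"]) for d in nets.pinpoint(p,"ink_tray_handle")][:4])
    print(n,[(d["at"],d["confidence"]) for d in nets.pinpoint(p,"spare_tray_handle")][:2])
    if n=="wrist": o.append(cv2.resize(im,(400,300)));
    if n=="side": o.append(cv2.resize(im[260:380,190:350],(400,300),interpolation=3))
    hsv=cv2.cvtColor(im,cv2.COLOR_RGB2HSV)
    g=(hsv[...,0]>45)&(hsv[...,0]<75)&(hsv[...,1]>110)&(hsv[...,2]>60)
    k,lab,st,ce=cv2.connectedComponentsWithStats(g.astype(np.uint8))
    for i in range(1,k):
        if st[i,4]<60: continue
        v,u=np.nonzero(lab==i);m,a,s=axis(ray2plane(p,np.c_[u,v],0.1))
        if abs(m[0]-.56)<.06 and abs(m[1]-.17)<.06: print(n,"bar",m,a-np.pi/2,s*3.46)
cv2.imwrite("pics/w9.png",np.hstack(o)[:,:,::-1])
plan(0.5635,0.170,0.18,0.346)
E
```

```text
wrist [([0.5624, 0.1673, 0.0954], 0.91)]
wrist []
wrist bar [0.56233548 0.17328465] 0.3464129224433674 [0.0899115  0.01149995]
top [([0.66, -0.3461, 0.0603], 0.9), ([0.5589, 0.1723, 0.092], 0.6), ([0.2951, -0.3461, 0.0607], 0.58)]
top [([0.5425, -0.1193, 0.0611], 0.91)]
top bar [0.5706517  0.14514612] 0.3114749913516932 [0.04185748 0.01151413]
side [([0.2862, -0.3469, 0.0628], 0.91), ([0.5625, 0.1677, 0.098], 0.85), ([0.6632, -0.3424, 0.0637], 0.66)]
side [([0.5405, -0.116, 0.0634], 0.56)]
side bar [0.560288   0.18287141] 0.34010604072080897 [0.11545964 0.00992949]
t 13.45 pos [0.6032 0.0577 0.2549] rot [-1.571e+00  1.000e-03  3.450e-01] F [-0.24  0.14  0.37] w 0.0599 q6 -0.34
turn [-0.    -0.001 -0.001] shift [0.005 0.625 0.992]
```

View pics/w9.png

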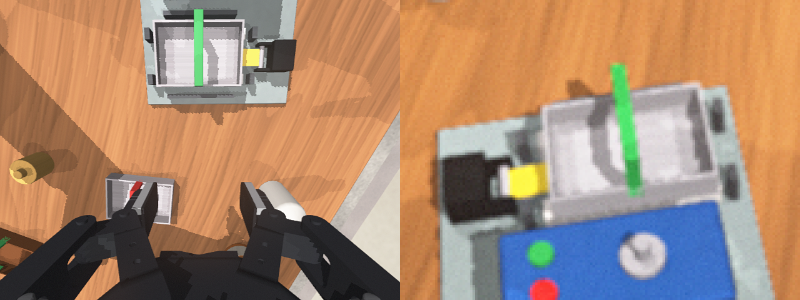

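```bash
python3 -c "
from plant import finish_job
print(finish_job())"
```

```text
the job is handed in; nothing more can be done
None
```

The steel tray with the green handle is in the dock, seated between the stops and let go. The arm is raised clear of everything. I handed the job in at about 13.5 s of the 38 s; no verdict was reported.

I picked the grey tray at top-camera pixel (440,259), because the other two green-handled trays are brown and purple. I carried it over and lowered it in steps of 1–4 mm until the force sensor showed contact.

**Position:** the last pictures put the handle at about (0.562, 0.168–0.173) m, about 4 mm or less from the seat position I measured, (0.563, 0.1705) m.

**Height and direction:** the handle is about 62 mm above the rails, as it should be. Its yaw is 0.346 rad, matching the rails.

**Lever:** it goes under the tray's end, and the tray looks flat. I could not read the lever's angle directly, so pictures and tray height are the only evidence that it is pressed far enough.

**Red-handled tray:** its position reads within about 3 mm of where it started, which is within measurement error.

**Checks that disagreed:**
- The top camera saw only part of the bar with the arm overhead, so its colour-based position there (0.571, 0.145) was biased and I ignored it.
- Single network readings were up to about 5 mm off in height.
- Just before release there was a sideways force of about 4.5 N, which vanished when the gripper opened.

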